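# Build a biscuit tower under the serving cover

## Task

Take the steel cover off the wooden serving plate and stand it on the trivet. Then build all the round biscuits lying on the worktop into one neat tower in the middle of the plate, the largest at the bottom and each next smaller one lying flat and centred on the one below, pricked side up, and finally put the cover back over the tower so that it sits upright inside the plate's lip. Leave the glass and the tin at the back alone.

Things in the scene. Friction and masses are not known exactly. Their poses are not given: they have to be found in the camera images.
- plate_middle (a point): middle of the flat floor of a round wooden serving plate, 148 mm across, that does not move; the floor is 8 mm above the worktop and 136 mm across inside a raised lip 6 mm thick whose top is 5 mm above the floor; z up
- trivet: flat square trivet, 156 x 156 x 12 mm, lying on the worktop and fixed; origin at the centre of its underside, its flat top 12 mm above; it is always the free one of the two stands at the start
- cover: round brushed-steel cover (upside-down bowl) with a black knob, 124 mm across at its rim, 100 mm high over all, about 0.25 kg, standing over the empty plate at the start; origin at the centre of its open rim, z up through the knob. Steel wall 4 mm, inside 116 mm across at the rim narrowing to 84 mm at the top, 62 mm high inside
- cover_knob (a point): middle of the cover's black knob, a cylinder 26 mm across and 20 mm high (80 to 100 mm above the rim) on a 12 mm stem 14 mm high; this point is 90 mm above the rim
- glass_tumbler: clear drinking glass standing at the back, 63 x 63 x 87 mm, origin at the centre of its underside; leave it alone
- food_tin: small food tin standing at the back, 57 x 57 x 72 mm, origin at the centre of its underside; leave it alone
- biscuit_68: hard round golden biscuit, a flat disc 68 mm across and 9 mm thick with a ring of small pricked holes on its upper face, lying flat on the worktop at the front; origin at the centre of its underside, z up through the pricked face. May be absent
- biscuit_61: hard round golden biscuit, a flat disc 61 mm across and 9 mm thick with a ring of small pricked holes on its upper face, lying flat on the worktop at the front; origin at the centre of its underside, z up through the pricked face. May be absent
- biscuit_54: hard round golden biscuit, a flat disc 54 mm across and 9 mm thick with a ring of small pricked holes on its upper face, lying flat on the worktop at the front; origin at the centre of its underside, z up through the pricked face. May be absent
- biscuit_47: hard round golden biscuit, a flat disc 47 mm across and 9 mm thick with a ring of small pricked holes on its upper face, lying flat on the worktop at the front; origin at the centre of its underside, z up through the pricked face. May be absent
- biscuit_40: hard round golden biscuit, a flat disc 40 mm across and 9 mm thick with a ring of small pricked holes on its upper face, lying flat on the worktop at the front; origin at the centre of its underside, z up through the pricked face. May be absent
- biscuit_33: hard round golden biscuit, a flat disc 33 mm across and 9 mm thick with a ring of small pricked holes on its upper face, lying flat on the worktop at the front; origin at the centre of its underside, z up through the pricked face. May be absent
There are look-alikes about, which are no part of the job. What is shaped like the biscuit_68 but turquoise is not meant.

How it is judged (in metres and radians):
On the way, in this order (a step that is already met when the one before it is completed fails the run):
1. the cover stands upright on the trivet, let go (horizontal distance between cover and trivet below 0.035 m and height (world z) of cover below 0.02 m and angle between cover's own z axis and vertical below 0.06 rad and contact force between the fingers and cover below 0.1 N and linear speed of cover below 0.02 m/s), for 0.2 s.
2. all the biscuits are stacked in the middle of the plate in order of size, largest at the bottom, let go (horizontal distance between each of biscuit_68, biscuit_61, biscuit_54, biscuit_47, biscuit_40, biscuit_33 and plate_middle below 0.008 m and angle between each of biscuit_68, biscuit_61, biscuit_54, biscuit_47, biscuit_40, biscuit_33's own z axis and vertical below 0.08 rad and z of biscuit_68 in the frame of plate_middle between -0.003 and 0.052 m and z of each of biscuit_61, biscuit_54, biscuit_47, biscuit_40, biscuit_33 in the frame of biscuit_68 above 0.006 m and z of biscuit_61 in the frame of plate_middle between -0.003 and 0.052 m and z of each of biscuit_54, biscuit_47, biscuit_40, biscuit_33 in the frame of biscuit_61 above 0.006 m and z of biscuit_54 in the frame of plate_middle between -0.003 and 0.052 m and z of each of biscuit_47, biscuit_40, biscuit_33 in the frame of biscuit_54 above 0.006 m and z of biscuit_47 in the frame of plate_middle between -0.003 and 0.052 m and z of each of biscuit_40, biscuit_33 in the frame of biscuit_47 above 0.006 m and z of biscuit_40 in the frame of plate_middle between -0.003 and 0.052 m and z of biscuit_33 in the frame of biscuit_40 above 0.006 m and z of biscuit_33 in the frame of plate_middle between -0.003 and 0.052 m and linear speed of each of biscuit_68, biscuit_61, biscuit_54, biscuit_47, biscuit_40, biscuit_33 below 0.02 m/s and contact force between the fingers and biscuit_68 below 0.1 N and contact force between the fingers and biscuit_61 below 0.1 N and contact force between the fingers and biscuit_54 below 0.1 N and contact force between the fingers and biscuit_47 below 0.1 N and contact force between the fingers and biscuit_40 below 0.1 N and contact force between the fingers and biscuit_33 below 0.1 N), for 0.2 s.
3. the cover is back over the tower, seated on the plate, let go (horizontal distance between cover and plate_middle below 0.009 m and z of cover in the frame of plate_middle between -0.003 and 0.003 m and angle between cover's own z axis and vertical below 0.06 rad and contact force between the fingers and cover below 0.1 N and linear speed of cover below 0.02 m/s), for 0.2 s.
At the end, for the whole second after the job is handed in: Every biscuit present lies within 8 mm of the plate's middle, flat within 0.08 rad, pricked side up, each smaller one above every larger one; the cover sits on the plate's floor (height within 3 mm, 9 mm from the middle, upright within 0.06 rad); all at rest and let go (all of step 2 and all of step 3); the robot touches nothing.
It fails at once if the glass is moved more than 3 cm or knocked over (distance of glass_tumbler from where it was at the start of the episode above 0.03 m or angle between glass_tumbler's own z axis and vertical above 0.5 rad).
It fails at once if the tin is moved more than 3 cm or knocked over (distance of food_tin from where it was at the start of the episode above 0.03 m or angle between food_tin's own z axis and vertical above 0.5 rad).
Of biscuit_68, biscuit_61, biscuit_54, biscuit_47, biscuit_40, biscuit_33 only 4 to 6 are there at a start; the rules pass over those that are not, and their reading is None.
At some moment in a run one of biscuit_68, biscuit_61, biscuit_54, biscuit_47, biscuit_40, biscuit_33, cover may be knocked a few centimetres aside while the robot is not near it.
Once in a run the grip may slacken for a moment while it holds something.
It also fails if it takes over 210 s, if anything falls off the work surface, if the arm or the gripper's body presses on something with over 40 N, if the wrist force passes 120 N, or if a joint passes its speed limit or range.

## Robot

A 7-joint arm with a two-finger parallel gripper is mounted at the origin on a cart in front of the work surface, level with it; the furniture and walls round the work are solid. World frame = base frame: x ahead of the robot, y to its left, z up, the work surface at z = 0. Lengths are in mm, angles in rad, forces in N, time in s.
With the tool pointing down it reaches from about 400 to 875 mm from the base axis. Payload 4.4 kg.
Tool frame: the origin (TCP) lies at the very end of the fingers, on their centre line; the grasp point (between the pads) lies 19 mm behind it; z points along the fingers, y is the line along which they close (so a half turn about z gives the same grasp; the last joint's range is limited). The gripper opens to 85 mm and grips with 20 to 120 N. Pads are 22 mm wide; open, the fingers measure 114 mm over their backs; the gripper's body (76 mm by 85 mm) begins 54 mm behind the grasp point. The pads swing forward as they close: fully open they stand 13 mm farther back than shut.
Start: joints at [-1.195, 0.628, 0.038, 1.517, -0.027, 0.996, -0.02], TCP at [277.898, 587.614, 231.313] pointing down, gripper open.
Joint ranges: [-3.06, 3.06], [-0.37, 2.12], [-1.25, 1.32], [0.18, 2.47], [-1.1, 4.24], [0.23, 1.98], [-2.94, 2.94]. Speed limits (rad/s): [2.57, 2.57, 3.14, 3.14, 3.14, 3.14, 3.14].

## Interface

Orientations are given as [roll, pitch, yaw] about the fixed x, y, z axes, in that order (R = Rz(yaw) Ry(pitch) Rx(roll)).
In Python, from cell import read_state, get_image, camera_info, finish_job gives the robot as it stands.
- The arm moves only by the tool play_rows, never from a script. Its argument "deltas" is one flat list of numbers, 7 for each row, row after row: the shift along the tool's x, y, z in mm, then the turn, a rotation vector about the tool's x, y, z in rad, then the opening, from 0 (shut) to 1 (fully open). In form: [dx, dy, dz, ax, ay, az, grip, dx, dy, dz, ax, ay, az, grip, ...]. A call has 1 to 10 rows; each row is the pose to reach, as a shift and turn from the pose commanded when the call began, along the tool's axes at that moment; what a row does not reach only later rows make up. A row lasts 1/8 s, in which the tool goes at most 62.5 mm and 10.7 degrees, less where a joint would pass 70% of its speed; a pose out of reach is approached as far as the arm can. A call with a gripper value outside its range is refused whole. The fingers move at their own pace and stop on an object; the grip force is fixed at half the most. Time passes only in rows, so rows that repeat a pose let the fingers close. It gives the time, the measured TCP pose, the force, the opening and the grip force at its end, in the units of the state.
- read_state(): the state, without advancing time (a new reading comes with each control period).
- get_image(name): name is "scene" or "top" or "wrist"; returns the picture (480x640x3 uint8, red, green, blue); there is no depth.
- camera_info(name): a dict with "fx", "fy", "cx", "cy" (pixels), "distortion" ([k1, k2, p1, p2, k3] as OpenCV has them; the pictures are not rectified), "T" (4x4, takes a point from camera to world coordinates). Camera axes: x right, y down, z forward; pixel columns grow to the right and rows downward; lengths in mm; the calibration is good to about 2 mm. A picture is of the moment at which its call begins: read the wrist's pose just before it. camera_info takes no time and is no camera call; for the wrist camera it gives the pose at the moment of the call.
- finish_job(): hands the job in; it is judged then, once.
The state is a dict: "clock": time; "qpos": joint angles; "qd": joint speeds; "tau": joint torques, N m; "eef_pos": TCP position; "tool_rot": TCP orientation; "force": force on the tool from outside, world axes, zero at the start; "torque": the same for the moment, N m; "width": finger opening in mm; "gripper_force": force on a finger pad.
Only numpy, scipy, OpenCV 4.12 (cv2) and the standard library are available. Lean on these libraries where they do the work, as an engineer would, in place of code of your own. Each camera call takes 0.05 s, during which the arm holds its last target. There are 200 camera calls.

## Working session

There is one attempt and no reset: what is moved stays moved. The work goes in short steps, Python scripts to look and compute and a tool call to move; the robot and the scene stay as the last step left them, time stands still between calls to the robot, and variables do not carry over. Pictures are saved under pics/ and viewed, at most 15 in all, crops included, and the job is handed in when it is done.

Besides the shell and the picture viewer there is one more tool, called after "Emit:" by a JSON object that holds its "op" and its "data". play_rows: Moves the arm, as the interface text tells. Its arguments: {"type":"object","properties":{"deltas":{"type":"array"}},"required":["deltas"]}

```bash
mkdir -p pics; ls
python3 - <<'E'
from cell import *
import cv2
print(read_state())
for n in ("scene","top"):
    i=get_image(n); cv2.imwrite(f"pics/{n}0.png",i[:,:,::-1]); print(n,camera_info(n))
print(camera_info("wrist"))
E
```

```text
pics
{'clock': 0.0, 'qpos': array([-1.19485772,  0.62935062,  0.03843162,  1.51837148, -0.02704337,
        0.99630902, -0.01999098]), 'qd': array([ 6.50692882e-04,  1.95215112e-03, -3.90080432e-04, -1.39253132e-03,
       -1.03130330e-04, -8.59215310e-06,  4.03274539e-04]), 'tau': array([ 4.33907035e-04, -5.63400328e+01,  1.22641202e+00, -1.93443167e+01,
        1.09209248e-02,  1.06598792e-02, -2.05241639e-05]), 'eef_pos': array([277.56957801, 587.05538236, 230.38487303]), 'tool_rot': array([-3.13967125e+00, -1.66576432e-05,  2.69984773e+00]), 'force': array([-0.30293474, -0.38390759,  0.22373185]), 'torque': array([-0.04991364, -0.01735456, -0.0078708 ]), 'gripper_force': 0.0, 'width': 85.24859015732181}
scene {'fx': 485.45584431063935, 'fy': 485.45584431063935, 'cx': 318.0147147762128, 'cy': 240.90457986838507, 'distortion': array([0.01166119, 0.        , 0.        , 0.        , 0.        ]), 'T': array([[ 6.30383593e-01, -5.00351726e-01,  5.93518893e-01,
         2.97887073e+01],
       [-7.76283783e-01, -4.06196547e-01,  4.82066233e-01,
        -4.95207117e+02],
       [-1.1734
[... 534 characters left out ...]
4.40025184e-03, -1.12487320e-01, -9.93643417e-01,
         1.04003433e+03],
       [ 0.00000000e+00,  0.00000000e+00,  0.00000000e+00,
         1.00000000e+00]])}
{'fx': 365.67388723033406, 'fy': 365.67388723033406, 'cx': 317.0956681918655, 'cy': 234.1470775203869, 'distortion': array([-0.07374647,  0.        ,  0.        ,  0.        ,  0.        ]), 'T': array([[ 4.26814856e-01,  8.54339454e-01,  2.96535286e-01,
         2.01195272e+02],
       [ 9.04337165e-01, -4.02550315e-01, -1.41871549e-01,
         6.24446683e+02],
       [-1.83608850e-03,  3.28720764e-01, -9.44425374e-01,
         3.73388336e+02],
       [ 0.00000000e+00,  0.00000000e+00,  0.00000000e+00,
         1.00000000e+00]])}
```

View pics/top0.png

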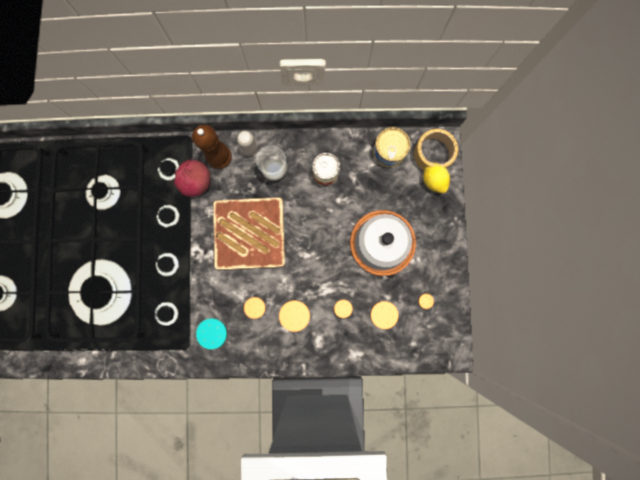

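View pics/scene0.png

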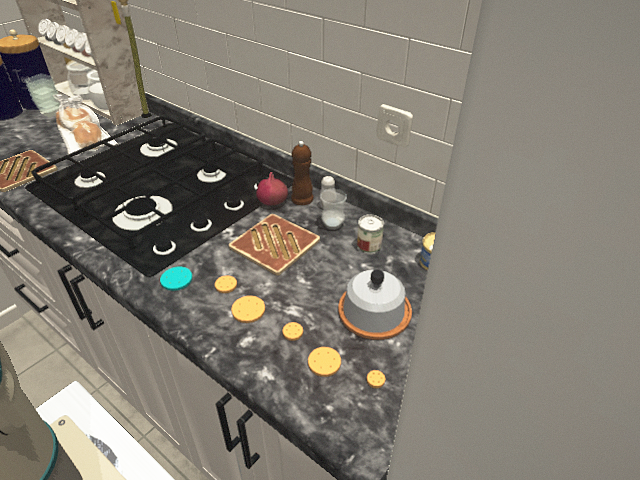

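The top view shows biscuits at about (255,308), (294,316), (343,309), (385,315) and (427,301). The decoys are the turquoise disc at (211,333) and the golden bowl at (393,147). The covered plate is at (387,240) and the trivet at (249,234). The scene view agrees: five golden, pricked biscuits.

```bash
cat > h.py <<'E'
import numpy as np, cv2
from cell import *
def K(c): return np.array([[c['fx'],0,c['cx']],[0,c['fy'],c['cy']],[0,0,1.]])
def ray(c,p):
    u=cv2.undistortPoints(np.float32(p).reshape(-1,1,2),K(c),np.array(c['distortion'])).reshape(-1,2)
    d=np.c_[u,np.ones(len(u))]@c['T'][:3,:3].T
    return c['T'][:3,3],d
def plane(c,p,z):
    o,d=ray(c,p); return o+d*((z-o[2])/d[:,2])[:,None]
def tri(c1,p1,c2,p2):
    A=np.zeros((3,3));b=np.zeros(3)
    for c,p in((c1,p1),(c2,p2)):
        o,d=ray(c,[p]);d=d[0]/np.linalg.norm(d[0]);M=np.eye(3)-np.outer(d,d);A+=M;b+=M@o
    return np.linalg.solve(A,b)
def hsv(i): return cv2.cvtColor(i,cv2.COLOR_RGB2HSV)
def blobs(m,mn=40):
    cs,_=cv2.findContours(m.astype(np.uint8),cv2.RETR_EXTERNAL,cv2.CHAIN_APPROX_NONE)
    return [c for c in cs if cv2.contourArea(c)>mn]
def circ(P):  # least-squares circle in xy
    A=np.c_[2*P[:,:2],np.ones(len(P))];s=np.linalg.lstsq(A,(P[:,:2]**2).sum(1),rcond=None)[0]
    return s[0],s[1],2*np.sqrt(s[2]+s[0]**2+s[1]**2)
def biscuits(c,i,z=9.,mn=40):
    H=hsv(i);m=(H[...,0]>=12)&(H[...,0]<=28)&(H[...,1]>110)&(H[...,2]>140)
    m=cv2.morphologyEx(m.astype(np.uint8),cv2.MORPH_CLOSE,np.ones((3,3)))
    r=[]
    for k in blobs(m,mn):
        P=plane(c,k.reshape(-1,2),z); (cx,cy,d)=circ(P); u=k.reshape(-1,2).mean(0)
        area=cv2.contourArea(np.float32(P[:,:2])); r.append((round(cx),round(cy),round(d,1),round(2*np.sqrt(area/np.pi),1),u.round()))
    return r
E
python3 - <<'E'
from h import *
T=camera_info("top");S=camera_info("scene")
t=cv2.imread("pics/top0.png")[:,:,::-1].copy();s=cv2.imread("pics/scene0.png")[:,:,::-1].copy()
for n,c,i in(("top",T,t),("scene",S,s)):
    print(n)
    for b in biscuits(c,i): print(b)
    H=hsv(i); m=(H[...,0]<=12)&(H[...,1]>120)&(H[...,2]>70)
    for k in blobs(m,300):
        u=k.reshape(-1,2); P=plane(c,u,12.); print("red",u.mean(0).round(),cv2.contourArea(k),np.round(circ(P)), [np.round(x,1) for x in cv2.minAreaRect(np.float32(P[:,:2]))])
def knob(i,r):
    x0,x1,y0,y1=r; m=hsv(i)[y0:y1,x0:x1,2]<45; k=max(blobs(m,5),key=cv2.contourArea).reshape(-1,2); return (k.min(0)+k.max(0))/2+[x0,y0]
a=knob(t,(372,402,225,255));b=knob(s,(366,390,266,288));print("knob",a,b,tri(T,a,S,b))
E
```

```text
top
(455, -164, np.float64(58.8), np.float64(18.2), array([383., 315.]))
(459, 35, np.float64(62.7), np.float64(21.4), array([292., 310.]))
(471, -73, np.float64(39.9), np.float64(39.8), array([343., 309.]))
(477, 124, np.float64(46.8), np.float64(46.7), array([254., 307.]))
(483, -258, np.float64(32.9), np.float64(32.8), array([426., 301.]))
(616, -166, np.float64(145.7), np.float64(145.7), array([383., 242.]))
(652, 140, np.float64(123.4), np.float64(107.1), array([248., 230.]))
(809, -302, np.float64(117.3), np.float64(111.1), array([437., 159.]))
(844, -198, np.float64(72.9), np.float64(31.5), array([393., 144.]))
red [382. 241.] 630.0 [ 617. -166.  139.] [array([ 615.9, -165.6]), array([146.7, 146.8]), np.float64(88.7)]
red [248. 233.] 2183.5 [643. 136. 128.] [array([642.9, 135.5]), array([149.6, 146.5]), np.float64(0.3)]
red [203. 136.] 366.5 [874. 240.  51.] [array([873.5, 240.1]), array([51.7, 52.8]), np.float64(45.5)]
scene
(482, -259, np.float64(32.0), np.float64(32.0), array([376., 378.]))
(454, -165, np.float64(60.0), np.float64(59.9), array([324., 360.]))
(470, -74, np.f
[... 227 characters left out ...]
64(46.5), array([225., 283.]))
(653, 107, np.float64(68.2), np.float64(32.4), array([292., 243.]))
(645, 143, np.float64(102.3), np.float64(84.8), array([269., 241.]))
(420, 932, np.float64(100.0), np.float64(73.5), array([ 17., 167.]))
(660, 970, np.float64(104.6), np.float64(92.3), array([ 87., 132.]))
(712, 1120, np.float64(63.5), np.float64(40.8), array([ 76., 115.]))
(943, 2018, np.float64(157.8), np.float64(156.4), array([17., 41.]))
red [276. 243.] 1102.5 [642. 138. 135.] [array([642.6, 135.2]), array([147.3, 146.9]), np.float64(1.0)]Traceback (most recent call last):
  File "<stdin>", line 12, in <module>
  File "<stdin>", line 11, in knob
ValueError: max() iterable argument is empty
```

Run:
```python
from h import *
T=camera_info("top");S=camera_info("scene")
t=cv2.imread("pics/top0.png")[:,:,::-1].copy();s=cv2.imread("pics/scene0.png")[:,:,::-1].copy()
def knob(i,r):
    x0,x1,y0,y1=r; m=hsv(i)[y0:y1,x0:x1,2]<70; k=max(blobs(m,5),key=cv2.contourArea).reshape(-1,2); return (k.min(0)+k.max(0))/2+[x0,y0]
a=knob(t,(372,402,225,255));b=knob(s,(362,392,262,286));print("knob",a,b,tri(T,a,S,b),plane(T,[a],106))
# biscuits with floodfill-ish wide mask
H=hsv(t)
for p in((385,315),(294,316)): print(H[p[1],p[0]],H[p[1]+5,p[0]+3])
v=np.hstack([cv2.resize(t[210:345,180:450],(800,400),interpolation=cv2.INTER_CUBIC)])
cv2.imwrite("pics/crop.png",v[:,:,::-1])
```

```text
knob [387.  238.5] [377.  277.5] [ 615.18484018 -164.00674485   96.26583136] [[ 613.77279183 -162.18445195  106.        ]]
[ 26 101 254] [ 26 104 254]
[ 26 102 254] [ 26 105 254]
```

View pics/crop.png

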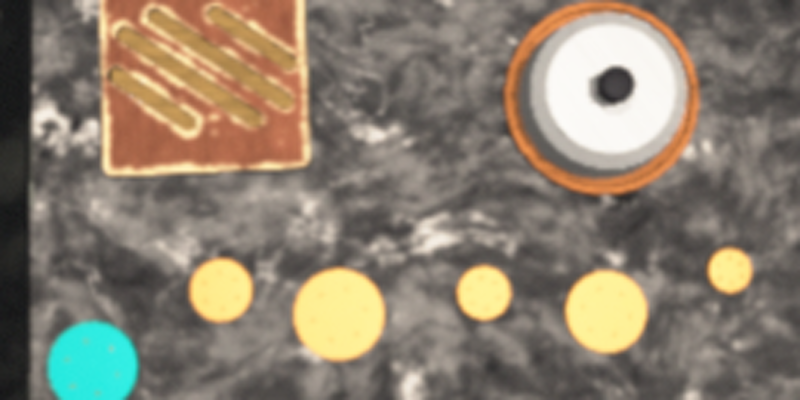

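Golden pricked discs: 68 at (457,35), 61 at (455,-164), 47 at (477,123), 40 at (471,-73), 33 at (483,-258) mm. The 54 is absent. The turquoise disc at (211,333) px is excluded. The plate centre is about (616,-166), the knob about (615,-164) and the trivet about (643,135). First I'll move over towards the knob.

Emit:
{"op": "play_rows", "data": {"deltas": [-48,-41,0,0,0,0.113,1,-95,-81,0,0,0,0.226,1,-143,-122,0,0,0,0.339,1,-190,-162,0,0,0,0.452,1,-238,-203,0,0,0,0.565,1,-285,-243,0,0,0,0.678,1,-333,-284,0,0,0,0.791,1,-380,-325,0,0,0,0.904,1,-428,-366,0,0,0,1.017,1,-475,-406,0,0,0,1.13,1]}}

```text
clock: 1.35
eef_pos: [534.0, 16.1, 231.1]
tool_rot: [-3.141, -0.0, 1.566]
force: [1.2, 0.1, -0.6]
width: 85.6
gripper_force: 0.0
```

```bash
sed -i 's/>110)/>85)/' h.py
cat >> h.py <<'E'
from scipy.spatial.transform import Rotation as Ro
def go(x,y,z,yaw=np.pi/2):
    s=read_state();R=Ro.from_euler('xyz',s['tool_rot']);d=R.inv().apply(np.array([x,y,z])-s['eef_pos'])
    print("delta",d.round(1),(R.inv()*Ro.from_euler('xyz',[np.pi,0,yaw])).as_rotvec().round(3),"t",round(s['clock'],2),"pos",s['eef_pos'].round(1),"w",round(s['width'],1),"F",s['force'].round(1),s['gripper_force'])
E
python3 - <<'E'
from h import *
go(615,-164,180)
E
```

```text
delta [-179.8   81.8   51.1] [-0.    -0.    -0.004] t 1.35 pos [534.   16.1 231.1] w 85.6 F [ 1.2  0.1 -0.6] 0.0
```

Emit:
{"op": "play_rows", "data": {"deltas": [-55,25,12,0,0,0,1,-110,50,25,0,0,0,1,-160,74,40,0,0,0,1,-180,82,51,0,0,0,1,-180,82,51,0,0,0,1,-180,82,51,0,0,0,1]}}

```text
clock: 2.1
eef_pos: [615.1, -159.9, 180.2]
tool_rot: [-3.141, -0.002, 1.572]
force: [0.1, -0.2, -0.5]
width: 85.5
gripper_force: 0.0
```

Run:
```python
from h import *
go(615,-164,79); c=camera_info("wrist"); i=get_image("wrist"); cv2.imwrite("pics/w1.png",i[:,:,::-1])
print(c['T'][:3,3]); P=K(c)@np.linalg.inv(c['T'])[:3]@np.array([615,-164,98,1]); print(P[:2]/P[2])
```

```text
delta [-4.300e+00 -1.000e-01  1.012e+02] [-0.001 -0.002  0.001] t 2.1 pos [ 615.1 -159.9  180.2] w 85.5 F [ 0.1 -0.2 -0.5] 0.0
[615.38417803 -74.45383232 323.30819972]
[316.58313607 250.63852049]
```

View pics/w1.png

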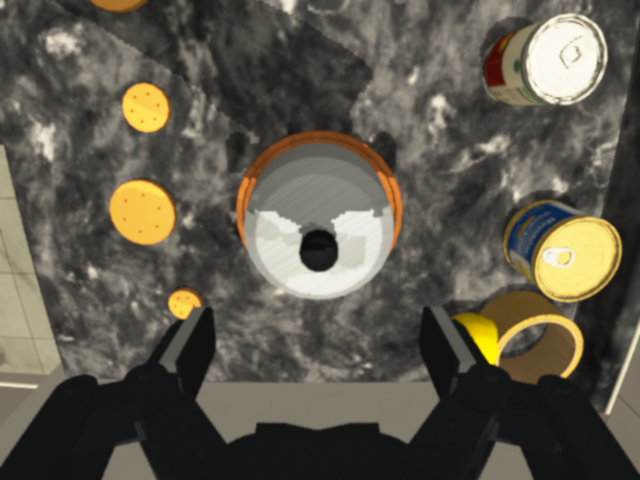

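The knob shows at (319,250) in the wrist view, against a predicted (317,251), so it is confirmed. I'll descend and grip.

Emit:
{"op": "play_rows", "data": {"deltas": [-4,1,40,0,0,0,1,-4,1,80,0,0,0,1,-4,1,99,0,0,0,1,-4,1,99,0,0,0,1,-4,1,99,0,0,0,0,-4,1,99,0,0,0,0,-4,1,99,0,0,0,0,-4,1,99,0,0,0,0,-4,1,99,0,0,0,0,-4,1,99,0,0,0,0]}}

```text
clock: 3.4
eef_pos: [616.7, -166.4, 82.2]
tool_rot: [3.141, 0.0, 1.57]
force: [-1.5, 1.4, 5.0]
width: 24.1
gripper_force: 58.5
```

Emit:
{"op": "play_rows", "data": {"deltas": [0,0,-30,0,0,0,0,0,0,-60,0,0,0,0,40,4,-70,0,0,0,0,90,8,-70,0,0,0,0,140,12,-70,0,0,0,0,190,16,-70,0,0,0,0,240,20,-70,0,0,0,0,280,24,-70,0,0,0,0,300,26,-70,0,0,0,0,300,26,-70,0,0,0,0]}}

```text
clock: 4.65
eef_pos: [642.3, 134.8, 150.8]
tool_rot: [-3.141, 0.0, 1.572]
force: [-0.5, -0.9, -2.3]
width: 23.8
gripper_force: 59.3
```

Run:
```python
from h import *
go(643,135.5,87); c=camera_info("top"); i=get_image("top"); cv2.imwrite("pics/t1.png",i[:,:,::-1])
for b in biscuits(c,i,9.)[:9]: print(b)
H=hsv(i);m=((H[...,0]<=25)&(H[...,1]>70)&(H[...,2]>70)).astype(np.uint8); m[:,:330]=0;m[:200]=0;m[285:]=0;m[:,440:]=0
for k in blobs(m,1000): print("plate",circ(plane(c,k.reshape(-1,2),11.)))
v=cv2.resize(i[120:345,180:450],(720,600),interpolation=cv2.INTER_CUBIC);cv2.imwrite("pics/t1c.png",v[:,:,::-1])
```

```text
delta [ 0.7  0.8 63.8] [-0.001  0.     0.001] t 4.65 pos [642.3 134.8 150.8] w 23.8 F [-0.5 -0.9 -2.3] 59.345844984054565
(455, -164, np.float64(61.1), np.float64(61.1), array([384., 315.]))
(457, 36, np.float64(67.9), np.float64(67.9), array([294., 316.]))
(471, -73, np.float64(40.3), np.float64(40.2), array([343., 308.]))
(477, 124, np.float64(46.6), np.float64(46.5), array([254., 308.]))
(483, -259, np.float64(33.0), np.float64(33.0), array([426., 301.]))
(616, -166, np.float64(145.1), np.float64(145.1), array([383., 243.]))
(643, 130, np.float64(159.6), np.float64(53.3), array([268., 238.]))
(810, -302, np.float64(117.2), np.float64(110.9), array([438., 159.]))
(845, -198, np.float64(78.2), np.float64(78.1), array([393., 144.]))
plate (np.float64(616.0607109512745), np.float64(-165.9322529649196), np.float64(149.3238024889171))
```

View pics/t1c.png

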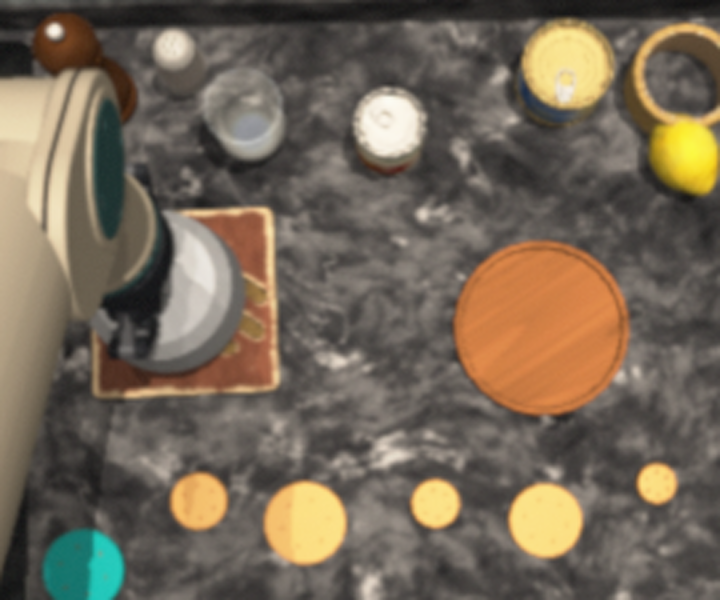

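The plate is clear: disc centred at (616,-166), 149 mm across as expected, with all the biscuits in place. Next I lower the cover onto the trivet.

Emit:
{"op": "play_rows", "data": {"deltas": [0,1,30,0,0,0,0,0,1,50,0,0,0,0,0,1,60,0,0,0,0,0,1,64,0,0,0,0,0,1,65,0,0,0,0,0,1,65,0,0,0,0,0,1,65,0,0,0,0.7,0,1,65,0,0,0,1,0,1,65,0,0,0,1,0,1,65,0,0,0,1]}}

```text
clock: 5.95
eef_pos: [643.8, 133.8, 86.4]
tool_rot: [3.141, -0.0, 1.57]
force: [-1.0, 0.3, 0.4]
width: 85.1
gripper_force: 0.0
```

Emit:
{"op": "play_rows", "data": {"deltas": [0,0,-30,0,0,0,1,0,0,-70,0,0,0,1,-30,-50,-110,0,0,0,1,-60,-110,-110,0,0,0,1,-90,-170,-110,0,0,0,1,-100,-185,-100,0,0,0,1,-100,-186,-80,0,0,0,1,-100,-186,-50,0,0,0,1,-100,-186,-40,0,0,0,1,-100,-186,-40,0,0,0,1]}}

```text
clock: 7.2
eef_pos: [457.4, 33.8, 126.1]
tool_rot: [-3.141, 0.0, 1.569]
force: [0.0, 0.2, -0.1]
width: 85.4
gripper_force: 0.0
```

Run:
```python
from h import *
go(457,35,0); c=camera_info("wrist"); i=get_image("wrist"); cv2.imwrite("pics/w2.png",i[:,:,::-1])
for b in biscuits(c,i,9.,300): print(b)
c=camera_info("top"); i=get_image("top")
k=max(blobs(hsv(i)[220:260,225:260,2]<60,5),key=cv2.contourArea).reshape(-1,2); a=(k.min(0)+k.max(0))/2+[225,220]; print("knob",a,plane(c,[a],106))
for b in biscuits(c,i,9.)[:6]: print(b)
```

```text
delta [  1.3  -0.3 126.1] [-0.001  0.    -0.001] t 7.2 pos [457.4  33.8 126.1] w 85.4 F [ 0.   0.2 -0.1] 0.0
(645, -218, np.float64(46.1), np.float64(43.4), array([502., 461.]))
(456, -151, np.float64(45.4), np.float64(44.1), array([316., 416.]))
(558, -152, np.float64(40.4), np.float64(29.0), array([421., 415.]))
(642, -104, np.float64(28.8), np.float64(23.4), array([521., 374.]))
(472, -72, np.float64(40.1), np.float64(40.1), array([334., 345.]))
(458, 36, np.float64(67.1), np.float64(67.1), array([317., 223.]))
(478, 125, np.float64(45.4), np.float64(45.3), array([347.,  99.]))
(638, 128, np.float64(153.8), np.float64(41.5), array([531., 149.]))
knob [241. 228.] [[641.69244917 135.79685946 106.        ]]
(454, -164, np.float64(61.7), np.float64(61.7), array([384., 315.]))
(471, -73, np.float64(40.9), np.float64(40.8), array([343., 308.]))
(483, -258, np.float64(33.6), np.float64(33.5), array([426., 301.]))
(616, -166, np.float64(145.6), np.float64(145.5), array([383., 242.]))
(644, 136, np.float64(176.3), np.float64(172.9), array([248., 233.]))
(809, -302, np.float64(118.1), np.float64(112.3), array([438., 159.]))
```

View pics/w2.png

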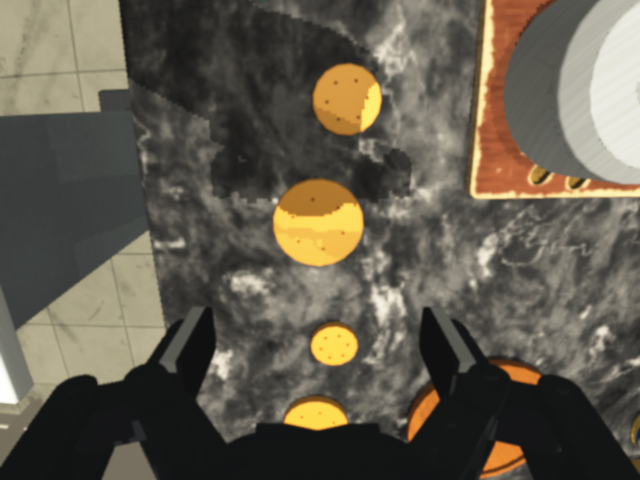

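The wrist view shows the 68 biscuit at (317,223) px, matching (458,36) mm, and the cover standing on the trivet at right. I'll descend on the 68.

Emit:
{"op": "play_rows", "data": {"deltas": [2,0,50,0,0,0,1,2,0,100,0,0,0,1,2,0,122,0,0,0,1,2,0,130,0,0,0,1,2,0,130,0,0,0,1,2,0,130,0,0,0,0.5,2,0,130,0,0,0,0.5,2,0,130,0,0,0,0.5]}}

```text
clock: 8.3
eef_pos: [458.3, 36.1, -1.9]
tool_rot: [3.139, -0.001, 1.57]
force: [-1.5, -0.3, 10.7]
width: 64.5
gripper_force: 63.4
```

Emit:
{"op": "play_rows", "data": {"deltas": [0,0,-30,0,0,0,0.5,0,0,-60,0,0,0,0.5,-50,40,-64,0,0,0,0.5,-100,80,-64,0,0,0,0.5,-150,119,-64,0,0,0,0.5,-190,150,-64,0,0,0,0.5,-202,158,-60,0,0,0,0.5,-202,158,-45,0,0,0,0.5,-202,158,-35,0,0,0,0.5,-202,158,-35,0,0,0,0.5]}}

```text
clock: 9.55
eef_pos: [613.8, -163.8, 29.9]
tool_rot: [-3.138, -0.002, 1.571]
force: [-0.2, 0.2, -0.3]
width: 64.3
gripper_force: 66.0
```

Run:
```python
from h import *
s=read_state();go(616,-166,8); c=camera_info("wrist"); i=get_image("wrist"); cv2.imwrite("pics/w3.png",i[:,:,::-1])
z=s['eef_pos'][2]+2+9
for b in biscuits(c,i,z,300): print(b)
```

```text
delta [-2.2  2.3 21.9] [-0.003 -0.002  0.   ] t 9.55 pos [ 613.8 -163.8   29.9] w 64.3 F [-0.2  0.2 -0.3] 65.99324226379395
(616, -162, np.float64(95.4), np.float64(22.6), array([318., 396.]))
(559, -156, np.float64(16.9), np.float64(11.5), array([184., 305.]))
(491, -148, np.float64(43.4), np.float64(42.0), array([ 30., 283.]))
(625, -149, np.float64(76.3), np.float64(77.6), array([337., 308.]))
(584, -121, np.float64(35.2), np.float64(31.0), array([235., 216.]))
(612, -121, np.float64(40.9), np.float64(8.7), array([348., 206.]))
(589, -98, np.float64(10.1), np.float64(7.3), array([248., 167.]))
(505, -74, np.float64(26.0), np.float64(24.8), array([ 18., 103.]))
```

View pics/w3.png

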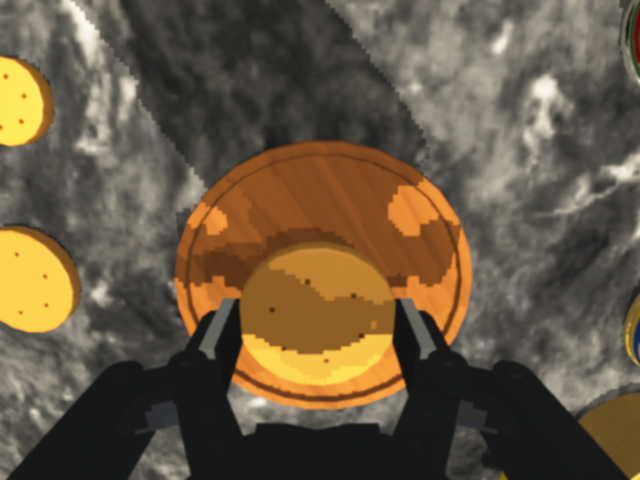

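The biscuit is held level in the fingers over the plate, centred at about (318,315). I lower and release.

Emit:
{"op": "play_rows", "data": {"deltas": [-2,2,12,0,0,0,0.5,-2,2,19,0,0,0,0.5,-2,2,23,0,0,0,0.5,-2,2,23,0,0,0,0.5,-2,2,23,0,0,0,0.5]}}

```text
clock: 10.22
eef_pos: [617.5, -168.4, 8.5]
tool_rot: [3.141, 0.0, 1.57]
force: [0.5, -0.9, -0.2]
width: 64.5
gripper_force: 66.0
```

Emit:
{"op": "play_rows", "data": {"deltas": [0,0,0,0,0,0,1,0,0,0,0,0,0,1,0,0,0,0,0,0,1,0,0,-25,0,0,0,1,0,-40,-60,0,0,0,1,0,-90,-80,0,0,0,1,1,-140,-80,0,0,0,1,1,-160,-70,0,0,0,1,1,-161,-60,0,0,0,1,1,-161,-60,0,0,0,1]}}

```text
clock: 11.48
eef_pos: [457.4, -167.1, 67.7]
tool_rot: [3.141, -0.0, 1.57]
force: [0.1, 0.3, -0.0]
width: 85.6
gripper_force: 0.0
```

```bash
cat >> h.py <<'E'
def stack(z,name=None):
    """biscuits in the top and scene views: worktop ones (z=9) and the uppermost on the plate (top face at z)"""
    for n in("top","scene"):
        c=camera_info(n);i=get_image(n); H=hsv(i)
        m=(H[...,0]>=19)&(H[...,0]<=30)&(H[...,1]>60)&(H[...,1]<190)&(H[...,2]>150)
        for k in blobs(cv2.morphologyEx(m.astype(np.uint8),cv2.MORPH_CLOSE,np.ones((3,3))),40):
            u=k.reshape(-1,2);x,y,_=plane(c,[u.mean(0)],9.)[0]
            zz=z if abs(x-616)<80 and abs(y+166)<80 else 9.
            if 400<x<700 and -320<y<200: print(n,np.round(circ(plane(c,u,zz)),1),"n",len(u))
        if name: cv2.imwrite(f"pics/{name}_{n}.png",i[:,:,::-1])
E
python3 - <<'E'
from h import *
go(455,-164,0); stack(17.,"a")
E
```

```text
delta [ 3.1 -2.4 67.7] [ 0.    -0.    -0.001] t 11.47 pos [ 457.4 -167.1   67.7] w 85.6 F [ 0.1  0.3 -0. ] 0.0
top [476.8 123.6  42.9] n 56
top [600.3 170.8  83.6] n 120
top [ 616.9 -168.9   64.8] n 83
top [678.7  97.   87.2] n 80
scene [ 482.6 -258.9   28.8] n 43
scene [ 446.4 -176.6   28.7] n 61
scene [ 616.9 -168.6   64.1] n 81
scene [476.4 123.3  42.2] n 50
scene [607.4 164.   98.1] n 91
```

Emit:
{"op": "play_rows", "data": {"deltas": [3,-2,35,0,0,0,1,3,-2,58,0,0,0,1,3,-2,67,0,0,0,1,3,-2,67,0,0,0,1,3,-2,67,0,0,0,1,3,-2,67,0,0,0,1,3,-2,67,0,0,0,0.4,3,-2,67,0,0,0,0.4,3,-2,67,0,0,0,0.4,3,-2,67,0,0,0,0.4]}}

```text
clock: 12.82
eef_pos: [454.6, -164.1, 2.6]
tool_rot: [3.14, -0.0, 1.57]
force: [-2.0, 1.3, 15.0]
width: 56.4
gripper_force: 60.4
```

Emit:
{"op": "play_rows", "data": {"deltas": [0,0,-25,0,0,0,0.4,0,10,-44,0,0,0,0.4,-1,50,-48,0,0,0,0.4,-2,100,-48,0,0,0,0.4,-3,145,-48,0,0,0,0.4,-3,162,-46,0,0,0,0.4,-3,162,-40,0,0,0,0.4,-3,162,-36,0,0,0,0.4,-3,162,-36,0,0,0,0.4,-3,162,-36,0,0,0,0.4]}}

```text
clock: 14.08
eef_pos: [615.8, -167.5, 37.5]
tool_rot: [-3.141, -0.0, 1.569]
force: [-0.5, -0.0, -0.6]
width: 56.1
gripper_force: 63.6
```

Run:
```python
from h import *
go(616.5,-167,20); i=get_image("wrist"); cv2.imwrite("pics/w4.png",i[:,:,::-1])
```

```text
delta [ 0.5  0.7 17.5] [-0.    -0.    -0.002] t 14.07 pos [ 615.8 -167.5   37.5] w 56.1 F [-0.5 -0.  -0.6] 63.550779819488525
```

View pics/w4.png

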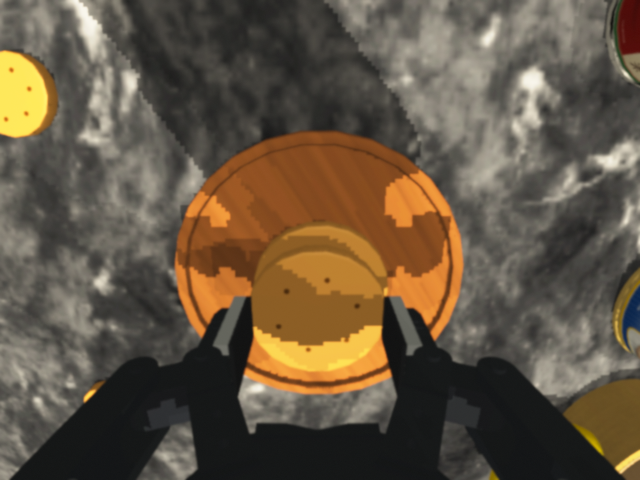

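The 61 is held level over the 68, at about (318,310). I lower gently and watch the force.

Emit:
{"op": "play_rows", "data": {"deltas": [0,0,8,0,0,0,0.4,0,0,14,0,0,0,0.4,0,0,17,0,0,0,0.4,0,0,17,0,0,0,0.4,0,0,17,0,0,0,0.4]}}

```text
clock: 14.75
eef_pos: [616.4, -167.3, 20.2]
tool_rot: [-3.142, 0.0, 1.57]
force: [0.6, -0.1, -0.5]
width: 56.4
gripper_force: 63.5
```

Emit:
{"op": "play_rows", "data": {"deltas": [0,0,1,0,0,0,0.4,0,0,1,0,0,0,0.4]}}

```text
clock: 15.0
eef_pos: [616.4, -167.4, 20.0]
tool_rot: [3.141, -0.0, 1.57]
force: [-1.1, 0.4, 4.3]
width: 55.7
gripper_force: 64.8
```

Contact at TCP 20, as predicted. I release and go on to the 47.

Emit:
{"op": "play_rows", "data": {"deltas": [0,0,0,0,0,0,1,0,0,0,0,0,0,1,0,0,-1,0,0,0,1,0,0,-25,0,0,0,1,20,-20,-50,0,0,0,1,75,-45,-55,0,0,0,1,130,-72,-55,0,0,0,1,190,-100,-55,0,0,0,1,245,-125,-55,0,0,0,1,291,-139,-50,0,0,0,1]}}

```text
clock: 16.25
eef_pos: [476.3, 126.2, 69.5]
tool_rot: [-3.141, -0.001, 1.571]
force: [1.1, 0.4, 0.3]
width: 85.3
gripper_force: 0.0
```

Emit:
{"op": "play_rows", "data": {"deltas": [0,0,0,0,0,0,1,0,0,0,0,0,0,1]}}

```text
clock: 16.5
eef_pos: [478.2, 123.3, 69.5]
tool_rot: [3.14, 0.001, 1.57]
force: [-0.1, -0.7, -0.8]
width: 85.2
gripper_force: 0.0
```

```bash
sed -i 's/H\[...,0\]>=19)/H[...,0]>=17)/' h.py
python3 - <<'E'
from h import *
go(477,123.7,0); stack(26.,"b")
c=camera_info("wrist"); i=get_image("wrist")
for b in biscuits(c,i,9.,300): print(b)
E
```

```text
delta [ 0.5 -1.3 69.5] [ 0.001  0.001 -0.001] t 16.5 pos [478.2 123.3  69.5] w 85.2 F [-0.1 -0.7 -0.8] 0.0
top [470.7 -72.7  37.7] n 49
top [ 483.3 -258.    30.4] n 39
top [602.  168.2  90.1] n 127
top [ 616.6 -168.8   63.3] n 81
top [679.4  77.4  62.5] n 96
scene [ 482.4 -258.9   29.4] n 44
scene [470.3 -73.4  36.2] n 47
scene [ 611.2 -171.8   66.8] n 88
scene [475.4 119.7  34.9] n 54
scene [594.9  82.9  56.6] n 84
scene [610.7 164.8 103.7] n 72
scene [678.6  65.1  57.7] n 60
(615, 61, np.float64(34.4), np.float64(15.2), array([514., 342.]))
(479, 125, np.float64(40.7), np.float64(44.5), array([312., 253.]))
(621, 149, np.float64(130.3), np.float64(41.5), array([522., 164.]))
```

Emit:
{"op": "play_rows", "data": {"deltas": [0,-1,35,0,0,0,0.8,0,-1,57,0,0,0,0.8,0,-1,65,0,0,0,0.8,0,-1,65,0,0,0,0.8,0,-1,65,0,0,0,0.8,0,-1,65,0,0,0,0.3,0,-1,65,0,0,0,0.3,0,-1,65,0,0,0,0.3,0,-1,65,0,0,0,0.3,0,-1,65,0,0,0,0.3]}}

```text
clock: 17.9
eef_pos: [464.4, 125.4, 7.2]
tool_rot: [-3.122, -0.008, 1.571]
force: [-28.2, 0.1, 56.9]
width: 25.8
gripper_force: 28.7
```

Emit:
{"op": "play_rows", "data": {"deltas": [0,0,-10,0,0,0,0.3,0,0,-40,0,0,0,0.8,0,0,-60,0,0,0,1,0,0,-70,0,0,0,1,0,0,-70,0,0,0,1,0,0,-70,0,0,0,1]}}

```text
clock: 18.65
eef_pos: [476.3, 124.0, 73.7]
tool_rot: [-3.141, 0.0, 1.57]
force: [-0.3, 0.2, 0.2]
width: 85.4
gripper_force: 0.0
```

Run:
```python
from h import *
go(477,123.7,0)
c=camera_info("wrist"); i=get_image("wrist"); cv2.imwrite("pics/w5.png",i[:,:,::-1])
for b in biscuits(c,i,9.,300): print(b)
```

```text
delta [-0.3  0.8 73.7] [-0.001  0.    -0.001] t 18.65 pos [476.3 124.   73.7] w 85.4 F [-0.3  0.2  0.2] 0.0
(614, 61, np.float64(35.1), np.float64(15.3), array([514., 341.]))
(508, 126, np.float64(46.2), np.float64(46.1), array([368., 251.]))
(622, 148, np.float64(132.0), np.float64(41.8), array([522., 167.]))
```

View pics/w5.png

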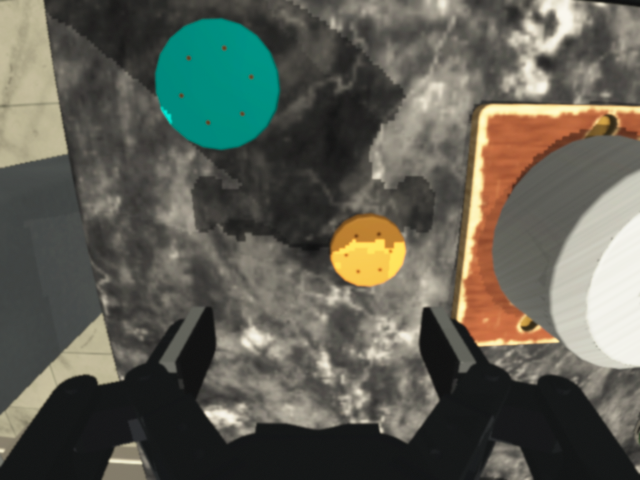

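The 47 was nudged to (368,251) px, about (507,125) mm, and still lies flat with the pricks up. The fingertips extend further as they close, so I'll grip it at a higher TCP of about 9.

Emit:
{"op": "play_rows", "data": {"deltas": [1,16,30,0,0,0,0.78,1,31,50,0,0,0,0.78,1,31,60,0,0,0,0.78,1,31,65,0,0,0,0.78,1,31,65,0,0,0,0.78,1,31,65,0,0,0,0.78,1,31,65,0,0,0,0.45,1,31,65,0,0,0,0.45,1,31,65,0,0,0,0.45]}}

```text
clock: 19.82
eef_pos: [507.7, 124.9, 9.5]
tool_rot: [3.141, -0.0, 1.57]
force: [0.5, -0.5, 0.1]
width: 38.7
gripper_force: 0.0
```

The fingers closed just over the biscuit (38.7 mm, no force). The given swing model holds after all, and the first try only caught the top edge. I reopen, go to TCP ≈ -0.5 and grip.

Emit:
{"op": "play_rows", "data": {"deltas": [0,0,-10,0,0,0,0.78,0,0,-10,0,0,0,0.78,0,0,-10,0,0,0,0.78,0,0,2,0,0,0,0.78,0,0,8,0,0,0,0.78,0,0,10,0,0,0,0.78,0,0,10,0,0,0,0.78,0,0,10,0,0,0,0.45,0,0,10,0,0,0,0.45,0,0,10,0,0,0,0.45]}}

```text
clock: 21.08
eef_pos: [507.8, 124.8, 0.0]
tool_rot: [3.141, -0.0, 1.57]
force: [-0.9, -0.5, 5.8]
width: 44.2
gripper_force: 60.2
```

Emit:
{"op": "play_rows", "data": {"deltas": [0,0,-30,0,0,0,0.45,-20,0,-50,0,0,0,0.45,-75,20,-55,0,0,0,0.45,-132,40,-55,0,0,0,0.45,-190,65,-55,0,0,0,0.45,-245,88,-55,0,0,0,0.45,-285,105,-53,0,0,0,0.45,-292,109,-47,0,0,0,0.45,-292,109,-42,0,0,0,0.45,-292,109,-42,0,0,0,0.45]}}

```text
clock: 22.32
eef_pos: [615.4, -165.2, 40.5]
tool_rot: [-3.14, -0.002, 1.571]
force: [0.8, 0.9, -0.8]
width: 44.0
gripper_force: 61.0
```

Emit:
{"op": "play_rows", "data": {"deltas": [0,0,0,0,0,0,0.45,0,0,0,0,0,0,0.45]}}

```text
clock: 22.58
eef_pos: [616.5, -166.3, 41.5]
tool_rot: [3.141, -0.0, 1.571]
force: [0.8, -0.2, -0.2]
width: 44.2
gripper_force: 61.0
```

Run:
```python
from h import *
go(616.5,-167.5,27); i=get_image("wrist"); cv2.imwrite("pics/w6.png",i[:,:,::-1])
```

```text
delta [-1.2  0.  14.5] [ 0. -0.  0.] t 22.57 pos [ 616.5 -166.3   41.5] w 44.2 F [ 0.8 -0.2 -0.2] 61.03267192840576
```

View pics/w6.png

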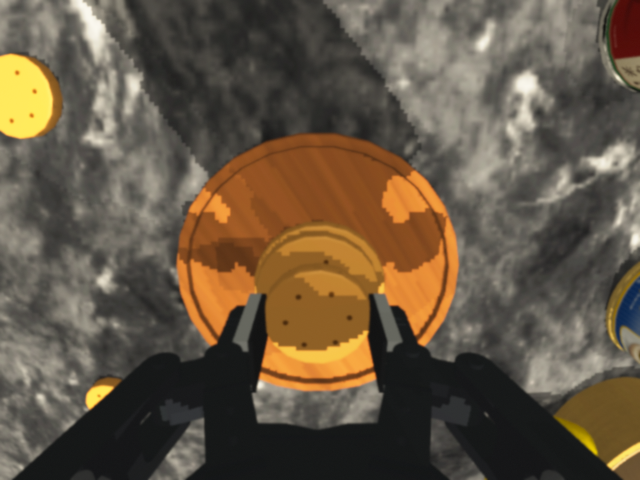

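The 47 is held level above the 61/68 stack at about (318,310). I lower to contact.

Emit:
{"op": "play_rows", "data": {"deltas": [-1,0,8,0,0,0,0.45,-1,0,12,0,0,0,0.45,-1,0,14,0,0,0,0.45,-1,0,15,0,0,0,0.45,-1,0,15,0,0,0,0.45,-1,0,15,0,0,0,0.45]}}

```text
clock: 23.38
eef_pos: [616.5, -168.3, 26.4]
tool_rot: [3.141, 0.0, 1.57]
force: [0.1, -0.7, -0.2]
width: 44.2
gripper_force: 61.2
```

Emit:
{"op": "play_rows", "data": {"deltas": [0,0,0,0,0,0,0.75,0,0,0,0,0,0,0.75,0,0,0,0,0,0,0.75,0,0,-25,0,0,0,0.75,15,-20,-45,0,0,0,0.75,50,-70,-45,0,0,0,0.75,80,-120,-45,0,0,0,0.75,95,-146,-40,0,0,0,0.75,95,-146,-30,0,0,0,0.75,95,-146,-30,0,0,0,0.75]}}

```text
clock: 24.62
eef_pos: [471.4, -73.7, 56.0]
tool_rot: [3.141, 0.001, 1.569]
force: [-0.5, -0.6, 0.8]
width: 64.0
gripper_force: 0.0
```

Emit:
{"op": "play_rows", "data": {"deltas": [0,0,0,0,0,0,0.75,0,0,0,0,0,0,0.75]}}

```text
clock: 24.88
eef_pos: [471.3, -73.8, 56.4]
tool_rot: [3.141, 0.001, 1.569]
force: [0.6, -0.2, -0.2]
width: 64.4
gripper_force: 0.0
```

Run:
```python
from h import *
go(470.7,-73,0.8); stack(35.,"c")
c=camera_info("wrist"); i=get_image("wrist")
for b in biscuits(c,i,9.,300): print(b)
```

```text
delta [ 0.8 -0.6 55.6] [ 0.001  0.001 -0.001] t 24.88 pos [471.3 -73.8  56.4] w 64.4 F [ 0.6 -0.2 -0.2] 0.0
top [ 483.  -258.3   30.7] n 40
top [603.8 166.2  94.5] n 131
top [ 615.7 -167.4   63.2] n 81
top [678.8  79.8  66.2] n 96
scene [ 482.5 -258.8   29.7] n 45
scene [470.  -74.4  31.6] n 58
scene [ 604.  -175.7   66.2] n 87
scene [607.8 163.8  99.9] n 94
(588, -219, np.float64(42.9), np.float64(35.4), array([473., 448.]))
(635, -151, np.float64(107.3), np.float64(100.6), array([563., 363.]))
(472, -72, np.float64(39.3), np.float64(39.3), array([318., 262.]))
(600, 64, np.float64(36.7), np.float64(15.9), array([574.,  11.]))
```

Emit:
{"op": "play_rows", "data": {"deltas": [1,0,30,0,0,0,0.75,1,0,50,0,0,0,0.75,1,0,56,0,0,0,0.75,1,0,56,0,0,0,0.75,1,0,56,0,0,0,0.75,1,0,56,0,0,0,0.38,1,0,56,0,0,0,0.38,1,0,56,0,0,0,0.38,1,0,56,0,0,0,0.38]}}

```text
clock: 26.15
eef_pos: [470.8, -72.1, 1.3]
tool_rot: [3.14, -0.0, 1.57]
force: [-1.8, 0.3, 7.9]
width: 37.1
gripper_force: 59.0
```

Emit:
{"op": "play_rows", "data": {"deltas": [0,0,-30,0,0,0,0.38,0,0,-58,0,0,0,0.38,-30,50,-65,0,0,0,0.38,-60,95,-65,0,0,0,0.38,-90,138,-63,0,0,0,0.38,-95,146,-56,0,0,0,0.38,-95,146,-52,0,0,0,0.38,-95,146,-52,0,0,0,0.38,-95,146,-52,0,0,0,0.38,-95,146,-52,0,0,0,0.38]}}

```text
clock: 27.4
eef_pos: [616.1, -166.7, 52.6]
tool_rot: [3.141, -0.0, 1.57]
force: [-0.3, 0.6, -0.6]
width: 36.7
gripper_force: 60.1
```

Run:
```python
from h import *
go(616.5,-167,36.8); i=get_image("wrist"); cv2.imwrite("pics/w7.png",i[:,:,::-1])
```

```text
delta [-0.3  0.3 15.8] [ 0.    -0.    -0.001] t 27.4 pos [ 616.1 -166.7   52.6] w 36.7 F [-0.3  0.6 -0.6] 60.07857084274292
```

View pics/w7.png

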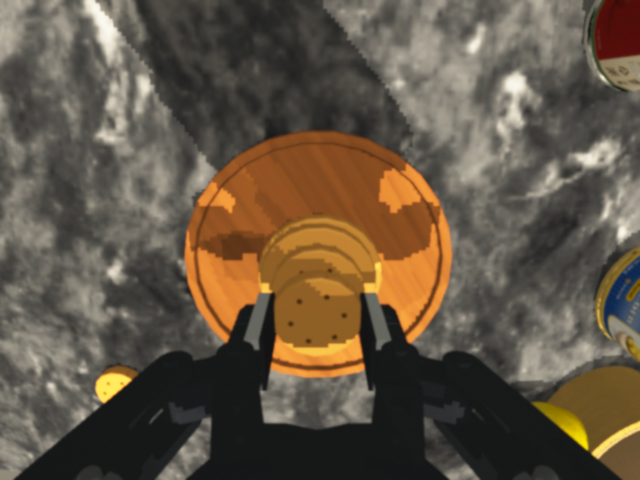

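The 40 is held level over a neat stack, all concentric near x = 318. I lower it.

Emit:
{"op": "play_rows", "data": {"deltas": [-1,0,8,0,0,0,0.38,-1,0,13,0,0,0,0.38,-1,0,15,0,0,0,0.38,-1,0,16,0,0,0,0.38,-1,0,16,0,0,0,0.38,-1,0,16,0,0,0,0.38]}}

```text
clock: 28.2
eef_pos: [616.3, -168.3, 36.5]
tool_rot: [-3.141, -0.0, 1.57]
force: [-1.3, 0.0, 2.4]
width: 36.4
gripper_force: 60.4
```

Emit:
{"op": "play_rows", "data": {"deltas": [0,0,0,0,0,0,0.65,0,0,0,0,0,0,0.65,0,0,0,0,0,0,0.65,0,0,-25,0,0,0,0.65,-15,-20,-45,0,0,0,0.65,-45,-65,-45,0,0,0,0.65,-75,-110,-40,0,0,0,0.65,-90,-133,-25,0,0,0,0.65,-90,-133,-20,0,0,0,0.65,-90,-133,-20,0,0,0,0.65]}}

```text
clock: 29.45
eef_pos: [484.3, -257.4, 56.0]
tool_rot: [3.141, -0.001, 1.571]
force: [1.5, 0.5, -0.5]
width: 55.2
gripper_force: 0.0
```

Emit:
{"op": "play_rows", "data": {"deltas": [0,0,0,0,0,0,0.65,0,0,0,0,0,0,0.65]}}

```text
clock: 29.7
eef_pos: [484.4, -257.5, 56.5]
tool_rot: [3.141, 0.0, 1.572]
force: [-0.9, -0.1, 1.0]
width: 55.3
gripper_force: 0.0
```

Run:
```python
from h import *
go(483,-258.5,1.5); stack(44.,"d")
c=camera_info("wrist"); i=get_image("wrist")
for b in biscuits(c,i,9.,300): print(b)
```

```text
delta [-1.  -1.4 55. ] [0.001 0.    0.001] t 29.7 pos [ 484.4 -257.5   56.5] w 55.3 F [-0.9 -0.1  1. ] 0.0
top [604.2 165.9  94.8] n 131
top [ 614.8 -166.2   62.5] n 81
top [679.1  79.7  66.6] n 97
scene [ 482.2 -264.5   20.3] n 31
scene [645.  138.9 175.6] n 250
(484, -257, np.float64(32.6), np.float64(32.6), array([317., 265.]))
(606, -178, np.float64(125.6), np.float64(123.4), array([552., 110.]))
```

Emit:
{"op": "play_rows", "data": {"deltas": [-1,-1,30,0,0,0,0.65,-1,-1,50,0,0,0,0.65,-1,-1,55,0,0,0,0.65,-1,-1,55,0,0,0,0.65,-1,-1,55,0,0,0,0.65,-1,-1,55,0,0,0,0.3,-1,-1,55,0,0,0,0.3,-1,-1,55,0,0,0,0.3,-1,-1,55,0,0,0,0.3]}}

```text
clock: 30.98
eef_pos: [482.7, -259.3, 2.3]
tool_rot: [3.14, 0.0, 1.57]
force: [-1.7, 0.2, 6.8]
width: 29.4
gripper_force: 58.7
```

Emit:
{"op": "play_rows", "data": {"deltas": [0,0,-30,0,0,0,0.3,0,0,-60,0,0,0,0.3,25,40,-74,0,0,0,0.3,55,82,-74,0,0,0,0.3,85,124,-72,0,0,0,0.3,92,134,-65,0,0,0,0.3,92,134,-60,0,0,0,0.3,92,134,-60,0,0,0,0.3,92,134,-60,0,0,0,0.3,92,134,-60,0,0,0,0.3]}}

```text
clock: 32.22
eef_pos: [615.9, -168.3, 61.7]
tool_rot: [3.141, 0.0, 1.568]
force: [0.6, 0.0, -0.6]
width: 29.1
gripper_force: 59.3
```

Run:
```python
from h import *
go(616.5,-167,46.8); i=get_image("wrist"); cv2.imwrite("pics/w8.png",i[:,:,::-1])
```

```text
delta [ 1.3  0.6 14.9] [ 0.     0.    -0.003] t 32.23 pos [ 615.9 -168.3   61.7] w 29.1 F [ 0.6  0.  -0.6] 59.289427399635315
```

View pics/w8.png

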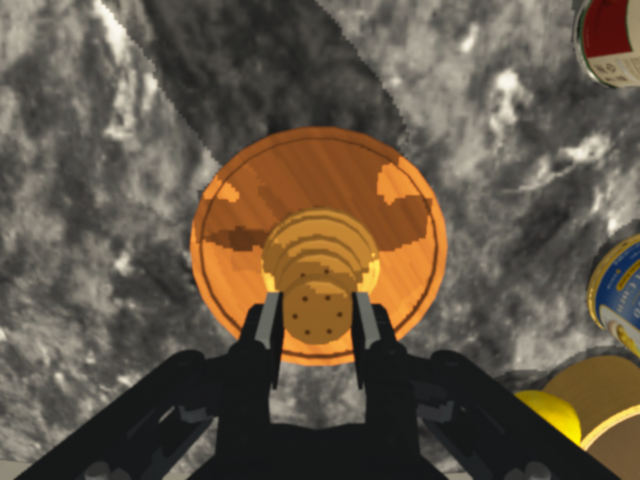

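The 33 is held level at (318,312) over four stacked biscuits, concentric at x ≈ 318. I lower it.

Emit:
{"op": "play_rows", "data": {"deltas": [0,0,8,0,0,0,0.3,0,0,12,0,0,0,0.3,0,0,14,0,0,0,0.3,0,0,15,0,0,0,0.3,0,0,15,0,0,0,0.3,0,0,15,0,0,0,0.3]}}

```text
clock: 33.02
eef_pos: [616.4, -167.3, 46.5]
tool_rot: [3.141, 0.0, 1.57]
force: [0.2, 1.0, 1.7]
width: 29.7
gripper_force: 59.5
```

Emit:
{"op": "play_rows", "data": {"deltas": [0,0,0,0,0,0,0.6,0,0,0,0,0,0,0.6,0,0,0,0,0,0,0.6,0,0,-30,0,0,0,0.6,0,0,-85,0,0,0,0.8,45,4,-120,0,0,0,1,105,10,-120,0,0,0,1,165,15,-120,0,0,0,1,225,20,-120,0,0,0,1,285,26,-120,0,0,0,1]}}

```text
clock: 34.28
eef_pos: [642.6, 119.7, 166.4]
tool_rot: [3.141, -0.0, 1.57]
force: [1.1, -0.3, 0.0]
width: 85.4
gripper_force: 0.0
```

Emit:
{"op": "play_rows", "data": {"deltas": [16,1,0,0,0,0,1,16,1,0,0,0,0,1,16,1,0,0,0,0,1,16,1,0,0,0,0,1]}}

```text
clock: 34.78
eef_pos: [643.8, 131.0, 166.7]
tool_rot: [3.141, 0.001, 1.566]
force: [-1.0, -0.7, -1.1]
width: 85.4
gripper_force: 0.0
```

Run:
```python
from h import *
go(643,135.5,86)
c=camera_info("wrist"); i=get_image("wrist")
x0,y0=240,150
k=max(blobs(hsv(i)[y0:330,x0:400,2]<50,100),key=cv2.contourArea).reshape(-1,2); print("knob px",k.min(0)+[x0,y0],k.max(0)+[x0,y0])
print(plane(c,[(k.min(0)+k.max(0))/2+[x0,y0]],110)); cv2.imwrite("pics/w9.png",i[:,:,::-1])
c=camera_info("top");t=get_image("top"); s=get_image("scene")
a=cv2.resize(t[195:290,340:435],(380,380),interpolation=cv2.INTER_CUBIC); b=cv2.resize(s[240:350,320:430],(380,380),interpolation=cv2.INTER_CUBIC)
w=cv2.resize(i,(507,380)); 
o=np.zeros((600,800,3),np.uint8); o[:380,:380]=a;o[:380,400:780]=b; o[390:590,:266]=cv2.resize(i,(266,200)); cv2.imwrite("pics/e.png",o[:,:,::-1])
```

```text
delta [ 4.6 -0.9 80.7] [ 0.     0.001 -0.005] t 34.77 pos [643.8 131.  166.7] w 85.4 F [-1.  -0.7 -1.1] 0.0
knob px [297 224] [336 268]
[[643.75889239 139.88050741 110.        ]]
```

View pics/e.png

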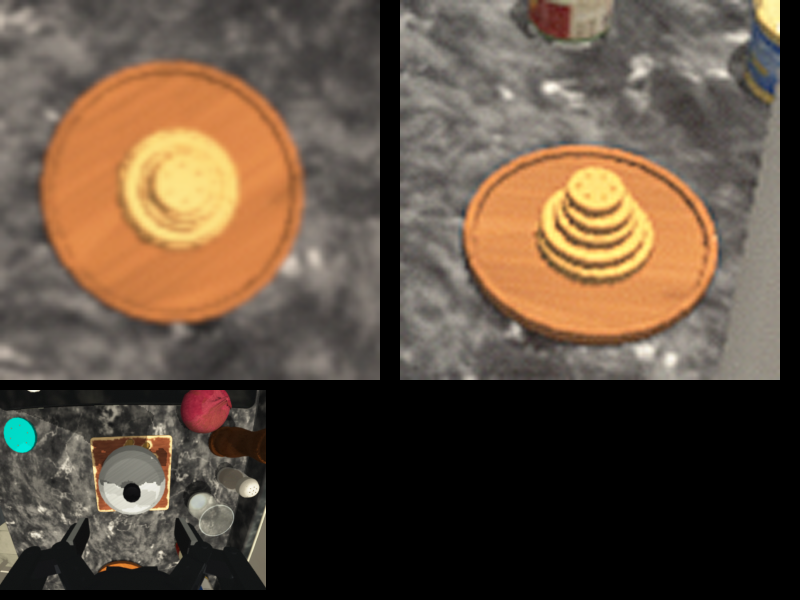

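The tower is neat in both views: concentric at (180,187) in the top crop, pricked sides up, and the plate clear around it. I pick up the cover.

Emit:
{"op": "play_rows", "data": {"deltas": [5,-1,40,0,0,0,1,5,-1,70,0,0,0,1,5,-1,79,0,0,0,1,5,-1,79,0,0,0,1,5,-1,79,0,0,0,1,5,-1,79,0,0,0,0,5,-1,79,0,0,0,0,5,-1,79,0,0,0,0,5,-1,79,0,0,0,0,5,-1,79,0,0,0,0]}}

```text
clock: 36.17
eef_pos: [642.9, 138.8, 87.7]
tool_rot: [3.141, -0.0, 1.57]
force: [-0.9, 0.6, 2.8]
width: 24.0
gripper_force: 58.7
```

Emit:
{"op": "play_rows", "data": {"deltas": [0,0,-30,0,0,0,0,0,0,-60,0,0,0,0,0,0,-80,0,0,0,0,0,0,-80,0,0,0,0,0,0,-80,0,0,0,0,0,0,-80,0,0,0,0]}}

```text
clock: 36.92
eef_pos: [641.8, 138.8, 165.9]
tool_rot: [-3.139, 0.0, 1.57]
force: [-0.6, -0.8, -1.8]
width: 24.1
gripper_force: 59.3
```

Run:
```python
from h import *
go(616.5,-166.5,167); s=read_state()
c=camera_info("wrist"); i=get_image("wrist"); cv2.imwrite("pics/w10.png",i[:,:,::-1])
```

```text
delta [-305.3  -25.    -1. ] [-0.002  0.    -0.001] t 36.92 pos [641.8 138.8 165.9] w 24.1 F [-0.6 -0.8 -1.8] 59.339529275894165
```

View pics/w10.png

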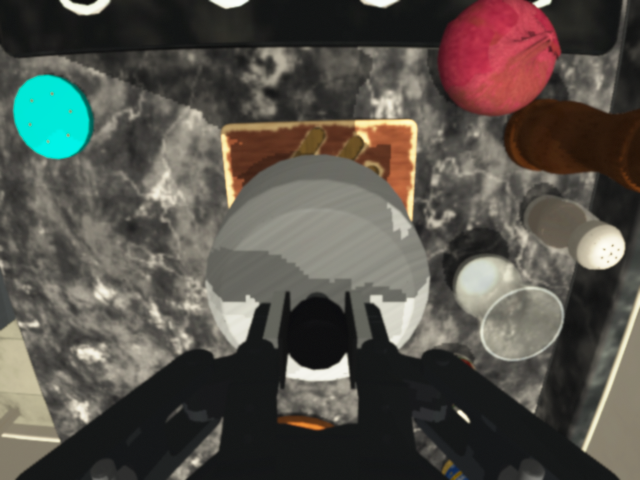

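The cover hangs level by its knob at (318,335) px. I check the knob's offset along the pads.

Run:
```python
from h import *
c=camera_info("wrist"); i=cv2.imread("pics/w10.png")[:,:,::-1].copy()
v=hsv(i)[270:310,312:326,2].mean(1); r=270+np.argmin(np.diff(v)); print(r, plane(c,[(318,r+.5)],190)[0]-read_state()['eef_pos'],read_state()['eef_pos'])
# dome upper rim far edge: body outline, row where dark grey far edge of lower rim ends
```

```text
292 [ 0.65691304 21.76159116 23.96135039] [641.97272117 138.70012996 166.03864961]
```

The knob sits about 2.3 mm to the -y side of the TCP by both estimates, so the TCP target is (616,-164). I transfer at this height.

Emit:
{"op": "play_rows", "data": {"deltas": [-40,-3,0,0,0,0,0,-90,-8,0,0,0,0,0,-140,-12,0,0,0,0,0,-190,-16,0,0,0,0,0,-240,-20,0,0,0,0,0,-280,-24,0,0,0,0,0,-303,-26,0,0,0,0,0,-303,-26,0,0,0,0,0,-303,-26,0,0,0,0,0,-303,-26,0,0,0,0,0]}}

```text
clock: 38.22
eef_pos: [616.7, -162.2, 166.9]
tool_rot: [-3.141, -0.001, 1.572]
force: [0.2, 0.8, -2.4]
width: 23.9
gripper_force: 59.4
```

Emit:
{"op": "play_rows", "data": {"deltas": [0,0,15,0,0,0,0,0,0,30,0,0,0,0,0,0,45,0,0,0,0,0,0,60,0,0,0,0,0,0,70,0,0,0,0,0,0,70,0,0,0,0,0,0,70,0,0,0,0]}}

```text
clock: 39.1
eef_pos: [616.7, -164.6, 97.7]
tool_rot: [3.141, 0.0, 1.57]
force: [1.1, 0.4, -1.9]
width: 24.2
gripper_force: 59.4
```

Emit:
{"op": "play_rows", "data": {"deltas": [0.5,-0.5,5,0,0,0,0,0.5,-0.5,9,0,0,0,0,0.5,-0.5,12,0,0,0,0,0.5,-0.5,14,0,0,0,0,0.5,-0.5,14,0,0,0,0,0.5,-0.5,14,0,0,0,0]}}

```text
clock: 39.85
eef_pos: [615.9, -163.7, 84.2]
tool_rot: [3.141, -0.001, 1.57]
force: [-2.1, 1.6, 4.9]
width: 24.1
gripper_force: 60.3
```

Seated at the expected height (84.2, against 83.7 predicted). I release and retreat.

Emit:
{"op": "play_rows", "data": {"deltas": [0,0,0,0,0,0,0.7,0,0,0,0,0,0,1,0,0,0,0,0,0,1,0,0,0,0,0,0,1,0,0,-30,0,0,0,1,0,0,-80,0,0,0,1,40,0,-110,0,0,0,1,100,0,-110,0,0,0,1,160,0,-110,0,0,0,1,220,0,-110,0,0,0,1]}}

```text
clock: 41.1
eef_pos: [616.0, 58.2, 193.5]
tool_rot: [3.141, -0.0, 1.57]
force: [0.9, 0.0, -0.2]
width: 85.5
gripper_force: 0.0
```

Emit:
{"op": "play_rows", "data": {"deltas": [60,0,0,0,0,0,1,60,0,0,0,0,0,1,60,0,0,0,0,0,1]}}

```text
clock: 41.48
eef_pos: [616.0, 115.7, 193.3]
tool_rot: [3.142, 0.001, 1.57]
force: [0.6, -0.4, -0.6]
width: 85.0
gripper_force: 0.0
```

Run:
```python
from h import *
T=camera_info("top");S=camera_info("scene");t=get_image("top");s=get_image("scene")
def knob(i,r):
    x0,x1,y0,y1=r; m=hsv(i)[y0:y1,x0:x1,2]<70; k=max(blobs(m,5),key=cv2.contourArea).reshape(-1,2); return (k.min(0)+k.max(0))/2+[x0,y0]
a=knob(t,(372,402,225,255));b=knob(s,(362,392,262,286));print("knob",a,b,tri(T,a,S,b))
A=cv2.resize(t[195:290,340:435],(380,380),interpolation=cv2.INTER_CUBIC); B=cv2.resize(s[240:350,320:430],(380,380),interpolation=cv2.INTER_CUBIC)
cv2.imwrite("pics/f.png",np.hstack([A,B])[:,:,::-1])
```

```text
knob [388. 238.] [378. 278.] [ 616.1039899  -166.03380252   95.53237697]
```

View pics/f.png

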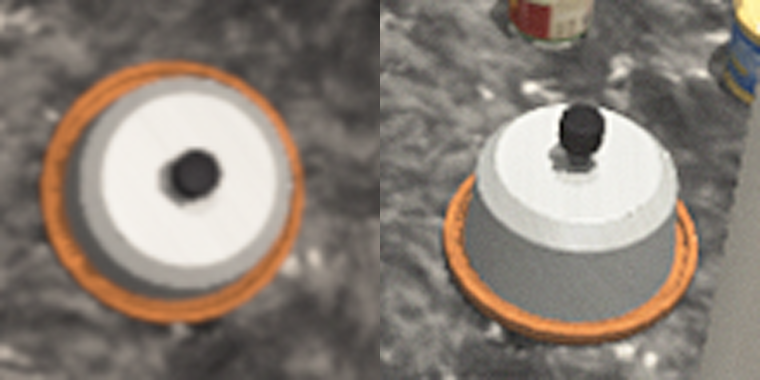

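The cover sits upright inside the lip, with the knob at (616,-166), centred on the plate. I'm handing the job in.

```bash
python3 -c "from cell import *; print(finish_job())"
```

```text
the job is handed in; nothing more can be done
None
```

I stacked the five biscuits present (68, 61, 47, 40 and 33; the 54 was absent) on the plate, put the cover back over them inside the lip, and handed the job in at about 42 s of robot time; the hand-in gave no verdict.

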